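Release the mode key left latched on the press key station

ROBOT

A 6-joint arm with a two-finger parallel gripper is mounted at the origin on a cart in front of the work surface, level with it; the furniture and walls round the work are solid. World frame = base frame: x ahead of the robot, y to its left, z up, the work surface at z = 0. Lengths are in m, angles in degrees, forces in N, time in s.
With the tool pointing down it reaches from about 0.3 to 0.75 m from the base axis. Payload 8.5 kg.
Tool frame: the origin (TCP) lies on the mounting face of the last link; the fingertips stand 173 mm ahead of it and the grasp point (between the pads) lies 155 mm ahead of it (env.tips_ahead is the distance from the TCP to the fingertips, in m); x points along the fingers, z is the direction in which the jaws open and shut, and the axes are right-handed (so a half turn about x gives the same grasp; the last joint's range is limited). The gripper opens to 85 mm and grips with 20 to 120 N. Pads are 22 mm wide; open, the fingers measure 114 mm over their backs; the gripper's body (76 mm by 85 mm) begins 54 mm behind the grasp point. The pads swing forward as they close: fully open they stand 13 mm farther back than shut.
Start: joints at [59.169, 21.807, 74.336, -0, 83.858, -12.336], TCP at [0.174, 0.522, 0.405] pointing down, gripper open.
Joint ranges: [-178.18, 178.18], [-50.72, 133.34], [12.68, 142.11], [-81.47, 261.47], [9.98, 163.14], [-165.26, 165.26]. Speed limits (degrees/s): [136.94, 136.94, 180, 180, 180, 180].

INTERFACE

Orientations are given as a 3x3 rotation matrix whose columns are the frame's x, y, z axes.
In Python, from rig import env, optics gives the robot as it stands.
- The arm moves only by the shell command python3 -m inch 'ROWS' [FORCE]. ROWS is JSON, a list of rows, each a list of 3 entries, a list of its own where there are three numbers: the closure, from -1 (fully open) to 1 (shut), then the shift along the tool's x, y, z in units of 30 mm (1.0 is 30 mm), then the turn about the tool's x in units of 5 degrees (1.0 is 5 degrees). In form: [[hand, [x, y, z], yaw], ...]. A call has exactly 8 rows; each row shifts and turns the commanded pose from where the row before left it, along the tool's axes as they then stand; what a row does not reach is not made up. A row lasts 1/12 s, in which the tool goes at most 41.7 mm and 7.16 degrees, less where a joint would pass 70% of its speed; a pose out of reach is approached as far as the arm can. A call is refused whole if a number of a shift passes 1 or a number of a turn 1, either way. A call with a gripper value outside its range is refused whole. The fingers move at their own pace and stop on an object; FORCE is the grip in N (left out, the last holds). Time passes only in rows, so rows that do not move let the fingers close, or fill a call up. It gives the time, the measured TCP pose, the force and the opening at its end, in the units of the state.
- env.observe(): the state, without advancing time (a new reading comes with each control period).
- optics.get_image(name): name is "scene" or "side" or "wrist"; returns the picture (480x640x3 uint8, red, green, blue); there is no depth.
- optics.camera_params(name): a dict with "fx", "fy", "cx", "cy" (pixels), "xyz" and "rotation" of the camera in the world. Camera axes: x right, y down, z forward; pixel columns grow to the right and rows downward; lengths in m; the calibration is good to about 2 mm. A picture is of the moment at which its call begins: read the wrist's pose just before it. camera_params takes no time and is no camera call; for the wrist camera it gives the pose at the moment of the call.
- env.close_job(): hands the job in, once; it reports no verdict.
The state is a dict: "time_s": time; "q": joint angles; "qvel": joint speeds; "joint_efforts": joint torques, N m; "position": TCP position; "tool_rot": TCP orientation; "ft_force": force on the tool from outside, world axes, zero at the start; "wrist_torque": the same for the moment, N m; "grip_width": finger opening in m.
Only numpy, scipy, OpenCV 4.12 (cv2) and the standard library are available. Lean on these libraries where they do the work, as an engineer would, in place of code of your own. Each camera call takes 0.05 s, during which the arm holds its last target.

TASK

One of the four identical keys on the grey key station has been left latched down and must be released before the power pack is started. With a fingertip, first tap every key lightly, in order from left to right as seen from the robot, to feel which one already sits down; only then press that key right down and let go, so that it springs up level with the others. While finding it do not press any other key down, and do not pick up or push about the tools and parts lying round the station; finish clear of everything.

Things in the scene. Friction and masses are not known exactly. Their poses are not given: they have to be found in the camera images.
- station: Grey enclosure, 110 x 250 x 50 mm (x, y, z), fixed to the bench, turned up to 0.3 rad. Origin: centre of its underside; +y runs to the left end of the key row (robot's view), +z up. Four white square keys, 28 x 28 mm, flat tops, in a row: centres at x = 0, y = +78, +26, -26, -78 mm (keys 1 to 4). Key top 68 mm above the bench when up, 65 mm when latched, 60 mm at the bottom stop; top plate at 50 mm.
- key_1 (a joint): Key 1 (leftmost, station y = +78 mm). In m: 0 up, grows downward, 0.008 bottom stop. Spring: 2 N to start it from the top, 0.3 N more per mm, 4.4 N at the bottom; a 1 to 1.5 N tap hardly moves it. A latched key rests at 0.003, needs 2.9 N to move, lets go once past 0.0055, then springs up to 0 when the finger leaves and stays up.
- key_2 (a joint): Key 2 (second, station y = +26 mm). In m: 0 up, grows downward, 0.008 bottom stop. Spring: 2 N to start it from the top, 0.3 N more per mm, 4.4 N at the bottom; a 1 to 1.5 N tap hardly moves it. A latched key rests at 0.003, needs 2.9 N to move, lets go once past 0.0055, then springs up to 0 when the finger leaves and stays up.
- key_3 (a joint): Key 3 (third, station y = -26 mm). In m: 0 up, grows downward, 0.008 bottom stop. Spring: 2 N to start it from the top, 0.3 N more per mm, 4.4 N at the bottom; a 1 to 1.5 N tap hardly moves it. A latched key rests at 0.003, needs 2.9 N to move, lets go once past 0.0055, then springs up to 0 when the finger leaves and stays up.
- key_4 (a joint): Key 4 (rightmost, station y = -78 mm). In m: 0 up, grows downward, 0.008 bottom stop. Spring: 2 N to start it from the top, 0.3 N more per mm, 4.4 N at the bottom; a 1 to 1.5 N tap hardly moves it. A latched key rests at 0.003, needs 2.9 N to move, lets go once past 0.0055, then springs up to 0 when the finger leaves and stays up.
- catch (a joint): Catch inside the station, hidden from view; in m: 0 = it holds the latched key down, 0.012 = it has let go. It slides out by itself when the latched key is pushed past 0.0055. It does not tell which key it holds.
- screwdriver_blue: Loose screwdriver with blue handle, 172 mm long, 29 mm high, lying left of the station. Leave it where it is. Origin: centre of its underside.
- spanner_a: Loose steel spanner, 223 mm long, 9 mm high, lying right of the station. Leave it where it is. Origin: centre of its underside.
- white_pot: Loose white plastic pot with lid, 73 x 69 x 69 mm, standing behind the station. Leave it where it is. Origin: centre of its underside.
- marker: Loose black marker, 132 mm long, 18 mm thick, lying in front of the station. Leave it where it is. Origin: centre of its underside.
- die_0: Loose grey steel block, 37 x 36 x 56 mm, standing behind the station. Leave it where it is. Origin: centre of its underside.

How it is judged (in metres and radians):
On the way, in this order (a step that is already met when the one before it is completed fails the run):
1. the leftmost key (key 1) is tapped by the fingers, the latched key still held (contact force between the fingers and key_1 above 0.3 N and value of joint catch below 0.006 m), for 0.01 s.
2. the second key (key 2) is tapped by the fingers, the latched key still held (contact force between the fingers and key_2 above 0.3 N and value of joint catch below 0.006 m), for 0.01 s.
3. the third key (key 3) is tapped by the fingers, the latched key still held (contact force between the fingers and key_3 above 0.3 N and value of joint catch below 0.006 m), for 0.01 s.
4. the rightmost key (key 4) is tapped by the fingers, the latched key still held (contact force between the fingers and key_4 above 0.3 N and value of joint catch below 0.006 m), for 0.01 s.
5. after the taps the latched key has been pressed and has sprung up: all four keys are up (value of joint each of key_1, key_2, key_3, key_4 below 0.001 m and value of joint catch above 0.006 m), for 0.2 s.
At the end, for the whole second after the job is handed in: All four keys are up (each less than 1 mm down) and stay there, and the catch inside has let go (all of step 5); the robot touches nothing.
It fails at once if a key other than the latched one is pressed down (more than 5.5 mm while another key is down) ((value of joint key_1 above 0.0055 m and value of joint any of key_2, key_3, key_4 above 0.002 m) or (value of joint key_2 above 0.0055 m and value of joint any of key_1, key_3, key_4 above 0.002 m) or (value of joint key_3 above 0.0055 m and value of joint any of key_1, key_2, key_4 above 0.002 m) or (value of joint key_4 above 0.0055 m and value of joint any of key_1, key_2, key_3 above 0.002 m)).
It fails at once if one of the loose things round the station is lifted or moved more than 20 mm (distance of any of screwdriver_blue, spanner_a, white_pot, marker, die_0 from where it was at the start of the episode above 0.02 m).
It also fails if it takes over 48 s, if anything falls off the work surface, if the arm or the gripper's body presses on something with over 40 N, if the wrist force passes 120 N, or if a joint passes its speed limit or range.

## Working session

There is one attempt and no reset: what is moved stays moved. The work goes in short steps, Python scripts to look and compute and a shell command to move; the robot and the scene stay as the last step left them, time stands still between calls to the robot, and variables do not carry over. Pictures are saved under pics/ and viewed, and the job is handed in when it is done.

```bash
ls; mkdir -p pics; python3 - <<'E'
from rig import env, optics
import cv2
s=env.observe(); print(s, env.tips_ahead)
for n in ("scene","side","wrist"):
    p=optics.camera_params(n); print(n,p)
    cv2.imwrite(f"pics/{n}0.png",optics.get_image(n)[:,:,::-1])
E
```

```text
pics
{'time_s': 0.0, 'q': array([ 5.91680413e+01,  2.18412390e+01,  7.43853717e+01, -1.96479672e-04,
        8.38593489e+01, -1.23352113e+01]), 'qvel': array([-0.14090079, -0.10346778,  0.05839901,  0.01424938,  0.05151586,
        0.12890207]), 'joint_efforts': array([ 9.07805897e-04, -4.48457301e+01, -2.31279087e+01, -1.18530193e-04,
        4.67869409e-03, -3.27414021e-06]), 'position': array([0.17446017, 0.52154679, 0.40410562]), 'tool_rot': array([[-7.65997525e-04, -9.48341662e-01,  3.17249910e-01],
       [-1.28999720e-03,  3.17250676e-01,  9.48340838e-01],
       [-9.99998875e-01,  3.17175238e-04, -1.46637132e-03]]), 'ft_force': array([0.28567914, 0.07035173, 0.67785293]), 'wrist_torque': array([-0.01541791,  0.01096028, -0.01150719]), 'grip_width': 0.08539266220087723} 0.1734
scene {'fx': 433.0280820293455, 'fy': 433.0280820293455, 'cx': 313.2407170791636, 'cy': 236.4585653715148, 'xyz': array([0.13752769, 0.33250885, 0.72726434]), 'rotation': array([[-0.53579633, -0.67010885,  0.51368903],
       [-0.8443048 ,  0.41910769, -0.33391338],
       [ 0.00846729, -0.61261968, -0.79033248]])}
side {'fx': 440.3505163926005, 'fy': 440.3505163926005, 'cx': 319.26330007696885, 'cy': 237.63087043244298, 'xyz': array([0.55725905, 0.8399515 , 0.40999027]), 'rotation': array([[-0.99965656,  0.00792067,  0.02498052],
       [-0.01970511,  0.40122705, -0.91576665],
       [-0.01727634, -0.91594438, -0.40093318]])}
wrist {'fx': 360.80519517692215, 'fy': 360.80519517692215, 'cx': 317.53629348762047, 'cy': 238.6931191527204, 'xyz': array([0.10892686, 0.54385628, 0.37248802]), 'rotation': array([[ 3.17422259e-01,  9.13087170e-01,  2.55958843e-01],
       [ 9.48284059e-01, -3.05449069e-01, -8.63609231e-02],
       [-6.72660345e-04,  2.70134570e-01, -9.62822342e-01]])}
```

View pics/scene0.png

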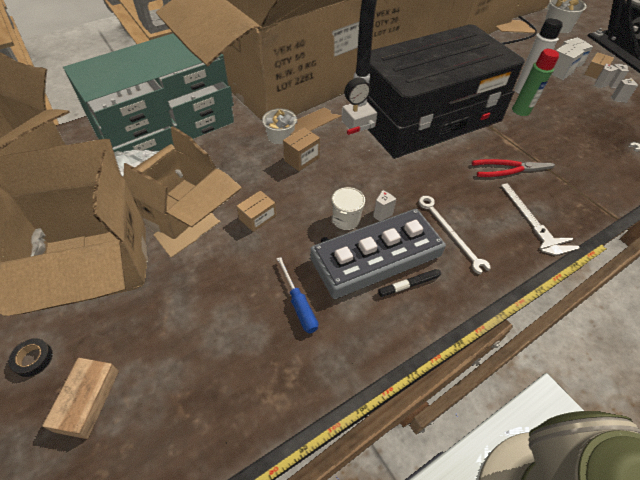

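View pics/side0.png

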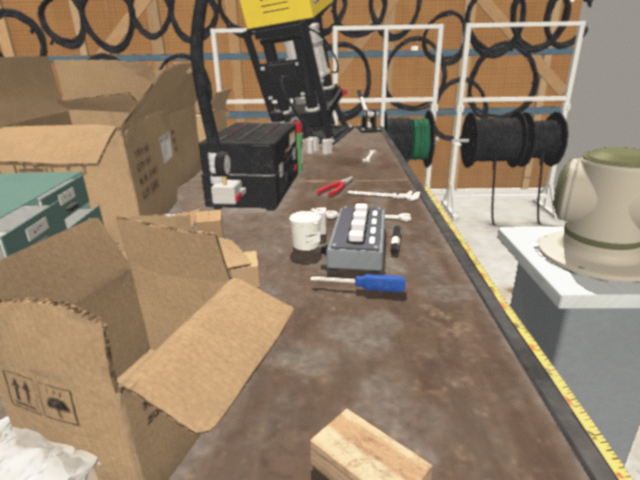

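The scene view shows the grey station with its keys at about (344,256), (368,244), (391,236) and (414,229). The screwdriver is on the left, the spanner on the right, the marker in front, and the pot and die behind. Next I'll segment the key tops.

```bash
cat > h.py <<'E'
import numpy as np
from rig import env, optics
def ray(n,uv,z,p=None):
    p=p or optics.camera_params(n); R=p["rotation"];c=p["xyz"]
    d=R@np.array([(uv[0]-p["cx"])/p["fx"],(uv[1]-p["cy"])/p["fy"],1]); return c+d*(z-c[2])/d[2]
def proj(n,X,p=None):
    p=p or optics.camera_params(n); v=p["rotation"].T@(np.array(X)-p["xyz"]); return np.array([p["cx"]+p["fx"]*v[0]/v[2],p["cy"]+p["fy"]*v[1]/v[2]])
E
python3 - <<'E'
from h import *
import cv2
im=cv2.imread("pics/scene0.png")
c=im[180:310,290:460]; cv2.imwrite("pics/crop.png",cv2.resize(c,None,fx=4.5,fy=4.5,interpolation=cv2.INTER_NEAREST))
g=im.min(2)
for t in (200,215,225,235):
    n,l,s,ce=cv2.connectedComponentsWithStats((g>t).astype(np.uint8))
    for i in range(1,n):
        x,y=ce[i]
        if s[i,4]>30 and 330<x<430 and 215<y<280: print(t,s[i],ce[i],ray("scene",ce[i],.068))
E
```

```text
200 [407 220  15  12 106] [414.38679245 225.26415094] [ 0.48388902 -0.12999782  0.068     ]
200 [385 229  15  12 110] [391.78181818 234.        ] [ 0.49037466 -0.07836101  0.068     ]
200 [361 237  16  12 117] [368.52136752 242.71794872] [ 0.49735071 -0.02734487  0.068     ]
200 [415 239  14   7  44] [421.31818182 242.15909091] [ 0.44480473 -0.11384459  0.068     ]
200 [337 247  15  13 123] [344.30894309 252.82926829] [0.50241593 0.02542117 0.068     ]
200 [392 248  14   7  45] [398.51111111 251.06666667] [ 0.4516096  -0.06340283  0.068     ]
200 [369 257  14   8  50] [375.18 260.2 ] [ 0.45830969 -0.01342876  0.068     ]
200 [344 266  15   8  51] [351.01960784 269.66666667] [0.46500667 0.03664809 0.068     ]
215 [408 220  14  11  86] [414.8372093  225.34883721] [ 0.4832519  -0.13061078  0.068     ]
215 [385 229  15  11  88] [392.18181818 233.93181818] [ 0.49009456 -0.07912579  0.068     ]
215 [363 237  13  12  81] [369.18518519 242.82716049] [ 0.49646898 -0.02826271  0.068     ]
215 [415 239  13   7  31] [420.74193548 242.41935484] [ 0.4449151  -0.11249375  0.068     ]
215 [337 247  15  12  93] [344.59139785 252.62365591] [0.50252363 0.02470089 0.068     ]
```

View pics/crop.png

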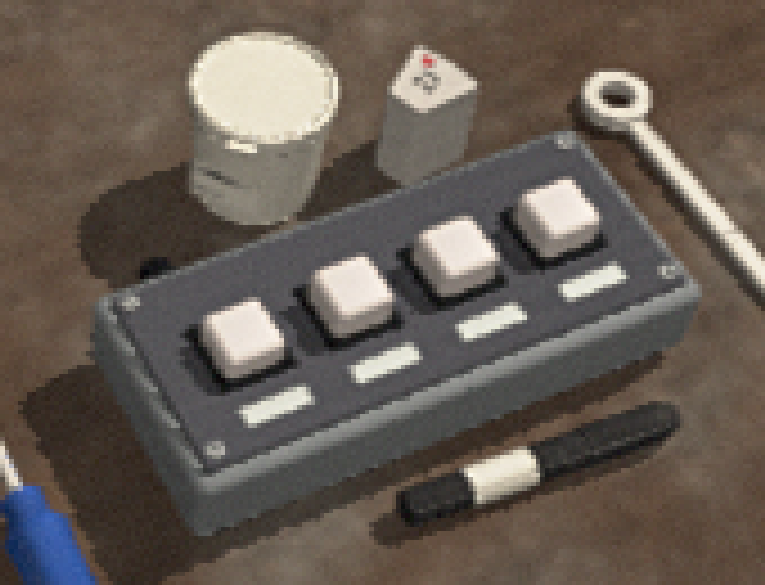

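View pics/wrist0.png

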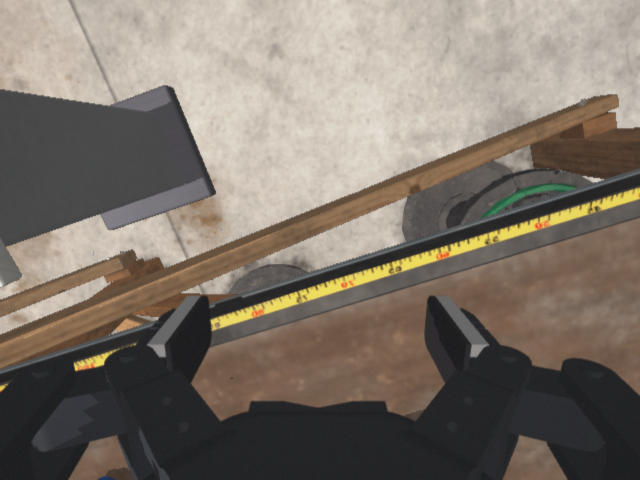

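The keys lie at about K1 (0.502, 0.025) to K4 (0.484, -0.130). They are 156.5 mm apart against a nominal 156, with yaw about -6.8°. I'll close the gripper and move over towards K1.

```bash
python3 -m inch '[[1,[0,-0.9,-0.7],0],[1,[0,-0.9,-0.7],0],[1,[0,-0.9,-0.7],0],[1,[0,-0.9,-0.7],0],[1,[0,-0.9,-0.7],0],[1,[0,-0.9,-0.7],0],[1,[0,-0.9,-0.7],0],[1,[0,-0.9,-0.7],0]]' 30
python3 -m inch '[[1,[0,-0.9,-0.7],0],[1,[0,-0.9,-0.7],0],[1,[0,-0.9,-0.7],0],[1,[0,-0.9,-0.7],0],[1,[0,-0.9,-0.7],0],[1,[0,-0.9,-0.7],0],[1,[0,-0.9,-0.7],0],[1,[0,-0.9,-0.7],0]]'
python3 -m inch '[[1,[0,0,0],-0.8],[1,[0,0,0],-0.8],[1,[0,0,0],-0.74],[1,[0,0,0],0],[1,[0,0,0],0],[1,[0,0,0],0],[1,[0,0,0],0],[1,[0,0,0],0]]'
cat > st.py <<'E'
from h import *
import sys
K1=np.array([.5024,.0254]);K4=np.array([.4839,-.1300])
s=env.observe();R=s["tool_rot"];p=s["position"];tip=p+R[:,0]*env.tips_ahead
print("t",round(s["time_s"],2),"p",p.round(4),"tip",tip.round(4),"F",s["ft_force"].round(2),"w",round(s["grip_width"],4))
print("R",R.round(3).tolist())
for i in range(4):
    k=K1+(K4-K1)*i/3
    d=np.append(k-tip[:2],.068-tip[2]); print("K",i+1,"tool delta units",(R.T@d/.03).round(3))
E
python3 st.py
```

```text
time_s: 0.82
position: [0.3265, 0.2922, 0.4047]
tool_rot: [[-0.0, -0.948, 0.317], [-0.0, 0.317, 0.948], [-1.0, 0.0, -0.0]]
ft_force: [1.5, 0.6, 0.6]
grip_width: -0.0001
time_s: 1.48
position: [0.4782, 0.0642, 0.4046]
tool_rot: [[-0.0, -0.948, 0.317], [0.0, 0.317, 0.948], [-1.0, 0.0, -0.0]]
ft_force: [0.2, 0.3, -0.1]
grip_width: -0.0004
time_s: 2.15
position: [0.4775, 0.066, 0.4048]
tool_rot: [[0.0, -0.993, 0.119], [0.0, 0.119, 0.993], [-1.0, -0.0, 0.0]]
ft_force: [-0.1, -0.4, -0.4]
grip_width: -0.0003
t 2.15 p [0.4775 0.066  0.4048] tip [0.4775 0.066  0.2314] F [-0.14 -0.45 -0.35] w -0.0003
R [[0.0, -0.993, 0.119], [0.0, 0.119, 0.993], [-1.0, -0.0, 0.0]]
K 1 tool delta units [ 5.445 -0.984 -1.246]
K 2 tool delta units [ 5.445 -0.985 -2.984]
K 3 tool delta units [ 5.445 -0.986 -4.723]
K 4 tool delta units [ 5.445 -0.987 -6.462]
```

```bash
python3 -m inch '[[1,[0,-0.5,-0.62],0],[1,[0,-0.48,-0.63],0],[1,[0.8,0,0],0],[1,[0.9,0,0],0],[1,[0.9,0,0],0],[1,[0.9,0,0],0],[1,[0.7,0,0],0],[1,[0.4,0,0],0]]'
python3 -m inch '[[1,[0,0,0],0],[1,[0,0,0],0],[1,[0,0,0],0],[1,[0,0,0],0],[1,[0,0,0],0],[1,[0,0,0],0],[1,[0,0,0],0],[1,[0,0,0],0]]'
python3 st.py; python3 - <<'E'
from h import *
import cv2
for n in ("wrist","side","scene"):
    a=optics.get_image(n)[:,:,::-1]; cv2.imwrite(f"pics/{n}1.png",a)
    if n=="side": a=cv2.resize(a[150:290,270:430],None,fx=4,fy=4); cv2.imwrite("pics/side1c.png",a)
    if n=="scene": a=cv2.resize(a[180:310,290:460],None,fx=4.5,fy=4.5); cv2.imwrite("pics/scene1c.png",a)
E
```

```text
time_s: 2.82
position: [0.5019, 0.0253, 0.2645]
tool_rot: [[-0.003, -0.993, 0.119], [0.001, 0.119, 0.993], [-1.0, 0.003, 0.0]]
ft_force: [-0.2, 0.7, -1.0]
grip_width: 0.0001
time_s: 3.48
position: [0.5023, 0.0252, 0.2669]
tool_rot: [[0.0, -0.993, 0.118], [-0.0, 0.118, 0.993], [-1.0, -0.0, 0.0]]
ft_force: [0.2, 0.4, 0.1]
grip_width: -0.0
t 3.48 p [0.5023 0.0252 0.2669] tip [0.5024 0.0252 0.0935] F [0.15 0.37 0.14] w -0.0
R [[0.0, -0.993, 0.118], [-0.0, 0.118, 0.993], [-1.0, -0.0, 0.0]]
K 1 tool delta units [0.851 0.001 0.007]
K 2 tool delta units [ 0.851  0.    -1.732]
K 3 tool delta units [ 0.851  0.    -3.471]
K 4 tool delta units [ 0.851 -0.    -5.21 ]
```

View pics/side1c.png

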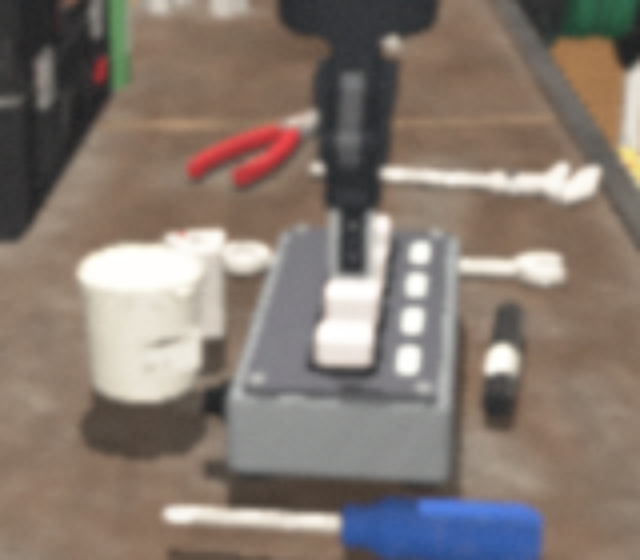

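View pics/scene1c.png

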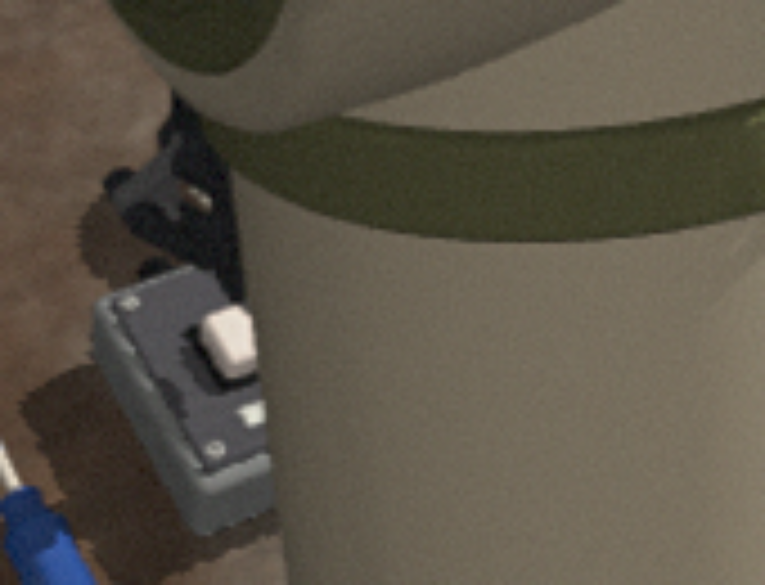

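View pics/wrist1.png

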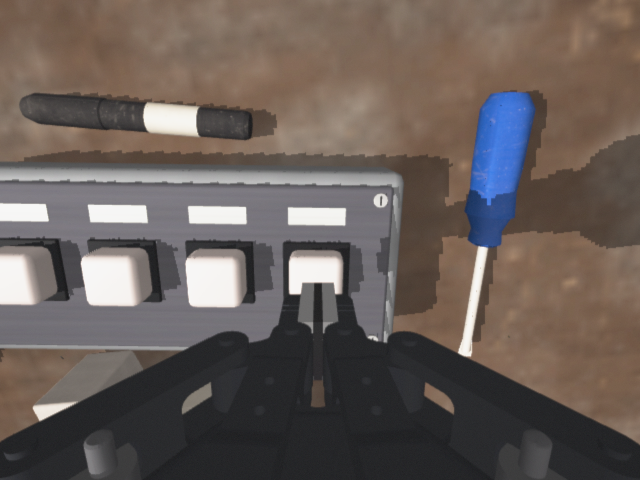

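The tip is centred over key 1, the rightmost one at (317,270) in the wrist view. Side clearance to the pot is fine. I'll ease down to just past the level of an up key.

```bash
python3 -m inch '[[1,[0.4,0,0],0],[1,[0.2,0,0],0],[1,[0.1,0,0],0],[1,[0.05,0,0],0],[1,[0.04,0,0],0],[1,[0,0,0],0],[1,[0,0,0],0],[1,[0,0,0],0]]'
python3 st.py|head -1
python3 -m inch '[[1,[0.03,0,0],0],[1,[0.03,0,0],0],[1,[0.03,0,0],0],[1,[0.02,0,0],0],[1,[0,0,0],0],[1,[0,0,0],0],[1,[0,0,0],0],[1,[0,0,0],0]]'
python3 st.py|head -3
```

```text
time_s: 4.3
position: [0.5024, 0.0252, 0.2433]
tool_rot: [[0.001, -0.993, 0.118], [-0.0, 0.118, 0.993], [-1.0, -0.001, -0.0]]
ft_force: [0.9, -0.5, -0.5]
grip_width: 0.0001
t 4.3 p [0.5024 0.0252 0.2433] tip [0.5025 0.0252 0.0699] F [ 0.91 -0.53 -0.54] w 0.0001
time_s: 4.97
position: [0.5023, 0.0252, 0.2397]
tool_rot: [[0.0, -0.993, 0.118], [-0.0, 0.118, 0.993], [-1.0, -0.0, -0.0]]
ft_force: [-0.5, 0.7, 0.4]
grip_width: 0.0003
t 4.97 p [0.5023 0.0252 0.2397] tip [0.5023 0.0252 0.0663] F [-0.54  0.71  0.41] w 0.0003
R [[0.0, -0.993, 0.118], [-0.0, 0.118, 0.993], [-1.0, -0.0, -0.0]]
K 1 tool delta units [-0.055 -0.001  0.007]
```

```bash
python3 -m inch '[[1,[0.02,0,0],0],[1,[0.02,0,0],0],[1,[0,0,0],0],[1,[0,0,0],0],[1,[0,0,0],0],[1,[0,0,0],0],[1,[0,0,0],0],[1,[0,0,0],0]]'
python3 - <<'E'
from h import *
import cv2
F=[]
for i in range(4):
    a=optics.get_image("wrist"); s=env.observe(); F.append(s["ft_force"][2])
print(np.round(F,2),s["position"][2]-env.tips_ahead)
cv2.imwrite("pics/w2.png",cv2.resize(a[150:350,220:420,::-1],None,fx=3,fy=3))
a=optics.get_image("side");cv2.imwrite("pics/s2.png",cv2.resize(a[190:250,320:400,::-1],None,fx=8,fy=8))
E
```

```text
time_s: 5.63
position: [0.5023, 0.0252, 0.2385]
tool_rot: [[0.0, -0.993, 0.118], [-0.0, 0.118, 0.993], [-1.0, -0.0, -0.0]]
ft_force: [0.2, -0.0, -0.2]
grip_width: 0.0003
[0.75 1.18 0.61 1.3 ] 0.0651300233869172
```

View pics/s2.png

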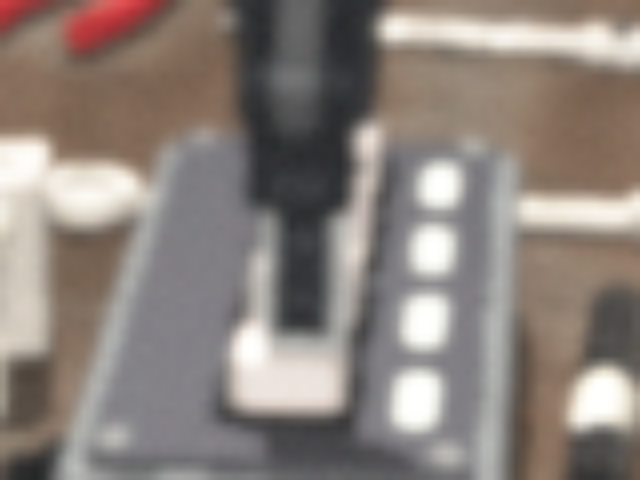

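```bash
python3 -m inch '[[1,[0.02,0,0],0],[1,[0,0,0],0],[1,[0,0,0],0],[1,[0,0,0],0],[1,[0,0,0],0],[1,[0,0,0],0],[1,[0,0,0],0],[1,[0,0,0],0]]'
cat > f.py <<'E'
from h import *
F=[]
for i in range(5):
    optics.get_image("wrist"); s=env.observe(); F.append(s["ft_force"][2])
print(np.round(F,2),np.mean(F).round(2),"tipz",s["position"][2]-env.tips_ahead, s["time_s"])
E
python3 f.py
```

```text
time_s: 6.55
position: [0.5023, 0.0252, 0.238]
tool_rot: [[0.0, -0.993, 0.118], [-0.0, 0.118, 0.993], [-1.0, -0.0, -0.0]]
ft_force: [-0.7, 0.4, 3.0]
grip_width: -0.0002
[3.   2.98 2.86 1.95 3.66] 2.89 tipz 0.06453337485066496 6.8
```

Contact starts at about 0.065 m and reaches 2.9 N at 0.0645 m, so key 1 appears to be latched. Next I tap keys 2 to 4 in order.

```bash
python3 -m inch '[[1,[-0.3,0,0],0],[1,[-0.3,0,0],0],[1,[0,0,-0.6],0],[1,[0,0,-0.6],0],[1,[0,0,-0.5],0],[1,[0,0,-0.04],0],[1,[0,0,0],0],[1,[0,0,0],0]]'
python3 -m inch '[[1,[0.2,0,0],0],[1,[0.15,0,0],0],[1,[0.08,0,0],0],[1,[0.03,0,0],0],[1,[0.02,0,0],0],[1,[0.02,0,0],0],[1,[0,0,0],0],[1,[0,0,0],0]]'
python3 st.py; python3 f.py
```

```text
time_s: 7.47
position: [0.4962, -0.0263, 0.2563]
tool_rot: [[0.0, -0.993, 0.118], [0.0, 0.118, 0.993], [-1.0, -0.0, 0.0]]
ft_force: [0.1, 0.3, -0.5]
grip_width: 0.0001
time_s: 8.13
position: [0.4961, -0.0266, 0.2411]
tool_rot: [[0.0, -0.993, 0.118], [0.0, 0.118, 0.993], [-1.0, -0.0, 0.0]]
ft_force: [0.3, 1.2, 1.8]
grip_width: -0.0003
t 8.13 p [ 0.4961 -0.0266  0.2411] tip [ 0.4962 -0.0266  0.0677] F [0.27 1.15 1.76] w -0.0003
R [[0.0, -0.993, 0.118], [0.0, 0.118, 0.993], [-1.0, -0.0, 0.0]]
K 1 tool delta units [-1.100e-02 -1.000e-03  1.744e+00]
K 2 tool delta units [-0.012 -0.002  0.005]
K 3 tool delta units [-0.012 -0.002 -1.733]
K 4 tool delta units [-1.200e-02 -2.000e-03 -3.472e+00]
[1.92 2.27 1.84 2.86 0.52] 1.88 tipz 0.06761084105959803 8.3833
```

Key 2 pushes back with about 1.9 N at 0.0676 m, so it is up. On to key 3.

```bash
python3 -m inch '[[1,[-0.25,0,0],0],[1,[-0.25,0,0],0],[1,[0,0,-0.6],0],[1,[0,0,-0.6],0],[1,[0,0,-0.5],0],[1,[0,0,-0.03],0],[1,[0,0,0],0],[1,[0,0,0],0]]'
python3 -m inch '[[1,[0.2,0,0],0],[1,[0.15,0,0],0],[1,[0.08,0,0],0],[1,[0.03,0,0],0],[1,[0.02,0,0],0],[1,[0.02,0,0],0],[1,[0,0,0],0],[1,[0,0,0],0]]'
python3 st.py; python3 f.py
```

```text
time_s: 9.05
position: [0.49, -0.0779, 0.2563]
tool_rot: [[0.0, -0.993, 0.118], [-0.0, 0.118, 0.993], [-1.0, -0.0, -0.0]]
ft_force: [-0.1, 0.1, -0.6]
grip_width: 0.0002
time_s: 9.72
position: [0.49, -0.0781, 0.2411]
tool_rot: [[0.0, -0.993, 0.118], [0.0, 0.118, 0.993], [-1.0, -0.0, 0.0]]
ft_force: [0.0, 0.6, 1.8]
grip_width: 0.0002
t 9.72 p [ 0.49   -0.0781  0.2411] tip [ 0.49   -0.0781  0.0677] F [0.02 0.63 1.85] w 0.0002
R [[0.0, -0.993, 0.118], [0.0, 0.118, 0.993], [-1.0, -0.0, 0.0]]
K 1 tool delta units [-1.100e-02 -1.000e-03  3.475e+00]
K 2 tool delta units [-0.011 -0.002  1.736]
K 3 tool delta units [-0.011 -0.002 -0.003]
K 4 tool delta units [-0.011 -0.002 -1.742]
[1.88 0.98 1.08 2.13 1.36] 1.49 tipz 0.06759983174567374 9.9667
```

```bash
python3 -m inch '[[1,[-0.25,0,0],0],[1,[-0.25,0,0],0],[1,[0,0,-0.6],0],[1,[0,0,-0.6],0],[1,[0,0,-0.5],0],[1,[0,0,-0.04],0],[1,[0,0,0],0],[1,[0,0,0],0]]'
python3 -m inch '[[1,[0.2,0,0],0],[1,[0.15,0,0],0],[1,[0.08,0,0],0],[1,[0.03,0,0],0],[1,[0.02,0,0],0],[1,[0.02,0,0],0],[1,[0,0,0],0],[1,[0,0,0],0]]'
python3 st.py; python3 f.py
```

```text
time_s: 10.63
position: [0.4838, -0.1297, 0.2563]
tool_rot: [[0.0, -0.993, 0.118], [-0.0, 0.118, 0.993], [-1.0, -0.0, -0.0]]
ft_force: [-0.4, -0.5, 0.9]
grip_width: 0.0
time_s: 11.3
position: [0.4838, -0.13, 0.2411]
tool_rot: [[0.0, -0.993, 0.118], [0.0, 0.118, 0.993], [-1.0, -0.0, 0.0]]
ft_force: [-0.1, 1.7, 2.8]
grip_width: -0.0001
t 11.3 p [ 0.4838 -0.13    0.2411] tip [ 0.4839 -0.13    0.0677] F [-0.11  1.72  2.77] w -0.0001
R [[0.0, -0.993, 0.118], [0.0, 0.118, 0.993], [-1.0, -0.0, 0.0]]
K 1 tool delta units [-1.100e-02 -1.000e-03  5.216e+00]
K 2 tool delta units [-1.100e-02 -1.000e-03  3.477e+00]
K 3 tool delta units [-0.011 -0.002  1.738]
K 4 tool delta units [-0.011 -0.002 -0.001]
[2.27 1.84 1.76 2.09 2.27] 2.05 tipz 0.06762691645553731 11.55
```

Keys 2, 3 and 4 all resist at the up level, so key 1 is the latched one. I'll go back and press it.

```bash
python3 -m inch '[[1,[-0.3,0,0],0],[1,[-0.3,0,0],0],[1,[0,0,0.9],0],[1,[0,0,0.9],0],[1,[0,0,0.9],0],[1,[0,0,0.9],0],[1,[0,0,0.9],0],[1,[0,0,0.7],0]]'
python3 -m inch '[[1,[0,0,0],0],[1,[0,0,0],0],[1,[0,0,0],0],[1,[0.2,0,0],0],[1,[0.2,0,0],0],[1,[0.1,0,0],0],[1,[0,0,0],0],[1,[0,0,0],0]]'
python3 st.py | head -3
python3 -m inch '[[1,[0.1,0,0],0],[1,[0.08,0,0],0],[1,[0.06,0,0],0],[1,[0.06,0,0],0],[1,[0.05,0,0],0],[1,[0,0,0],0],[1,[0,0,0],0],[1,[0,0,0],0]]'
python3 f.py
```

```text
time_s: 12.22
position: [0.5024, 0.0266, 0.26]
tool_rot: [[0.001, -0.993, 0.118], [-0.0, 0.118, 0.993], [-1.0, -0.001, -0.0]]
ft_force: [0.5, -0.7, -0.2]
grip_width: -0.0
time_s: 12.88
position: [0.5023, 0.0245, 0.2436]
tool_rot: [[-0.001, -0.993, 0.119], [0.0, 0.119, 0.993], [-1.0, 0.001, 0.0]]
ft_force: [0.3, -1.1, 0.3]
grip_width: -0.0003
t 12.88 p [0.5023 0.0245 0.2436] tip [0.5022 0.0246 0.0702] F [ 0.28 -1.1   0.27] w -0.0003
R [[-0.001, -0.993, 0.119], [0.0, 0.119, 0.993], [-1.0, 0.001, 0.0]]
K 1 tool delta units [ 0.073 -0.005  0.028]
time_s: 13.55
position: [0.5023, 0.0249, 0.2335]
tool_rot: [[0.0, -0.993, 0.118], [-0.0, 0.118, 0.993], [-1.0, -0.0, -0.0]]
ft_force: [-1.8, -1.3, 4.2]
grip_width: 0.0001
[4.08 3.5  3.71 4.14 3.59] 3.8 tipz 0.060073228214255814 13.8
```

```bash
python3 -m inch '[[1,[-0.3,0,0],0],[1,[-0.6,0,0],0],[1,[-0.8,0,0],0],[1,[-0.8,0,0],0],[1,[-0.8,0,0],0],[1,[-0.8,0,0],0],[1,[-0.6,0,0],0],[1,[-0.3,0,0],0]]'
python3 -m inch '[[1,[0,0.9,0.8],0],[1,[0,0.9,0.8],0],[1,[0,0.9,0.8],0],[1,[0,0.9,0.8],0],[1,[0,0.9,0.8],0],[1,[0,0.9,0.8],0],[1,[0,0.9,0.8],0],[1,[0,0.9,0.8],0]]'
python3 -m inch '[[1,[0,0.3,0.7],0],[1,[0,0.3,0.7],0],[1,[0,0.3,0.7],0],[1,[0,0.3,0.7],0],[1,[0,0,0],0],[1,[0,0,0],0],[1,[0,0,0],0],[1,[0,0,0],0]]'
python3 - <<'E'
from h import *
import cv2
a=optics.get_image("scene")[:,:,::-1]; o=cv2.imread("pics/scene0.png")
cv2.imwrite("pics/fin.png",np.hstack([cv2.resize(x[180:340,265:465],None,fx=2,fy=2) for x in (o[...],a)]))
cv2.imwrite("pics/finfull.png",a)
b=optics.get_image("side")[:,:,::-1]; p=cv2.imread("pics/side0.png")
cv2.imwrite("pics/fins.png",np.hstack([cv2.resize(x[190:290,290:420],None,fx=3,fy=3) for x in (p,b)]))
print(env.observe()["ft_force"])
E
```

```text
time_s: 14.47
position: [0.5021, 0.0251, 0.3859]
tool_rot: [[0.003, -0.993, 0.118], [-0.0, 0.118, 0.993], [-1.0, -0.003, 0.0]]
ft_force: [-0.5, 0.5, -0.3]
grip_width: 0.0001
time_s: 15.13
position: [0.3089, 0.242, 0.3831]
tool_rot: [[-0.001, -0.993, 0.119], [-0.0, 0.119, 0.993], [-1.0, 0.001, -0.0]]
ft_force: [0.9, -0.0, -0.1]
grip_width: -0.0001
time_s: 15.8
position: [0.2849, 0.3281, 0.3833]
tool_rot: [[-0.001, -0.993, 0.119], [-0.001, 0.119, 0.993], [-1.0, 0.0, -0.001]]
ft_force: [-0.2, 0.3, -1.0]
grip_width: 0.0003
[-0.00199108 -0.14908639  0.04422624]
```

View pics/fin.png

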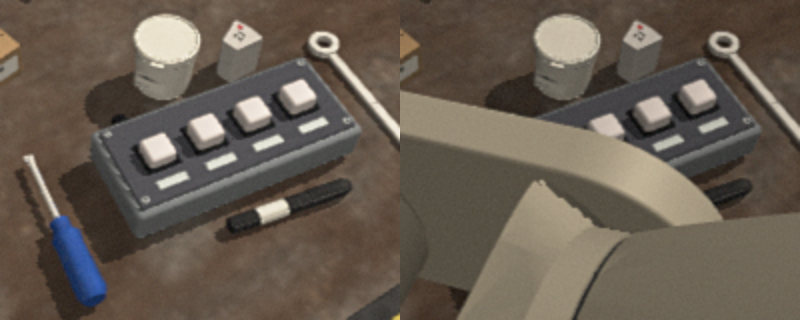

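View pics/fins.png

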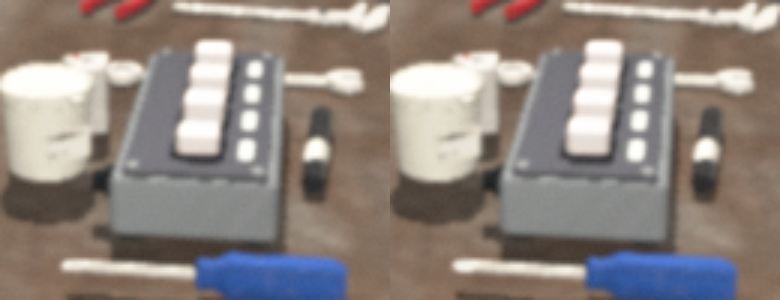

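In the side view, nearest key 1 now stands higher: its top edge rose from about row 118 to 115, closing the gap to key 2. No loose object has shifted and the arm is clear, so I'm handing in.

```bash
python3 -c "
from rig import env
env.close_job()"
```

```text
the job is handed in; nothing more can be done
```

Key 1, the leftmost, was the latched key. I pressed it to release it, and the job was handed in at about 16 s of the 48 s allowed.

- **Taps, left to right:** key 1 gave no clear resistance until about 65 mm, then 2.9 N at 64.5 mm. Keys 2, 3 and 4 already resisted with about 1.5–2 N at 67.6 mm, so they were up.
- **Release:** I returned to key 1, pressed it to about 60.1 mm (3.8 N, past the release point) and let go.
- **Last checks:** in the side view, key 1 stands higher than before and level with the others. None of the loose things in that view (screwdriver, marker, pot, block, spanner) had visibly moved. The arm is well clear, with wrist force near zero.
- **Not checked directly:** in the final scene camera picture the arm hid key 1 and the screwdriver, so only the side view confirms those two. The catch is hidden, so its release is inferred from the press depth and key 1 coming up. Single force readings carried about ±0.7 N of noise, so I averaged several for each tap.

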